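# Set the click sleeve of a gap gauge to 14 and pass a link under its foot

### The job

Check the steel link on the bench gap gauge: first turn the gauge's click sleeve until it reads 14 and sits in its click, then lay the flat two-eyed link in the gauge's channel and slide it under the gauge foot until its leading end rests against the end stop. Leave the sleeve at 14 and the link there, lying flat in the channel, and do not disturb the other things on the cart.

Things in the scene. Friction and masses are not known exactly. Their poses are not given: they have to be found in the camera images.
- gap_gauge: Grey gap gauge, fixed to the cart. Origin: on the cart top below the axis of sleeve and foot; z up, x along the channel towards the end stop, y across. In this frame, mm: base plate x -140 to 82, y -50 to 50, top (the bed of the channel) at z 12. The gauge foot, a disc 20 across, hangs over the bed on the axis; its gap to the bed is the scale value in mm, so the 12 mm link is barred below 13.
- bed_mouth (a point): Where the straight channel begins, on the bed, mid channel (gauge frame x -105, y 0, z 12 mm). From here to the end stop two rails 4 mm high and 6 mm wide leave 32 mm between them; towards -x, back to x -135, they flare out to about 44 mm.
- head_front (a point): Top front edge of the head slab that bridges the channel (gauge frame x -41, y 0, z 48 mm). The slab spans x -41 to 54, y -45 to 45, z 36 to 48 (24 mm clear over the bed), on legs at y 26 to 42 either side. A white index line 2 mm wide runs from the sleeve's skirt to this edge and down the front. Behind the sleeve a plunger housing (x 42 to 58, y -9 to 9) reaches z 57.
- stop_face (a point): Foot of the end stop's face, on the bed, mid channel (gauge frame x 62, y 0, z 12 mm). The stop is a dark steel block 16 mm high and 44 mm wide.
- sleeve (a joint): Angle of the click sleeve, rad, about its vertical axis; grows counter-clockwise seen from above. A spring plunger gives a click every 0.4189 rad (24 degrees). Scale value = 5 + angle / 0.4189: 0 is 5, 3.770 is 14, 5.027 is 17 (end). Counter-clockwise raises value and gap. Turning takes about 0.2 N m; let go within 0.17 rad of a click it snaps in. Starts at 8 to 11.
- sleeve_grip (a point): On the sleeve's axis, 68 mm above the cart. Dark knurled drum 40 mm across, 54 to 78 mm above the cart: grip it from above, fingertips over the bright notched skirt (70 mm across, top at 54). Black lines on the skirt, one a click, mean 5 to 17, growing clockwise from above; 5, 10, 15 are long, with 1, 2, 3 dots; two notches after 17 are bare. The line at the white index line is the reading.
- link: Loose flat steel link with a bronze-bushed eye at each end: 130 mm long (x), 12 thick, 0.15 to 0.3 kg; eyes 28 across, web 20 wide (y) from x -38 to 38. Origin: centre of its underside. Same either way round. Starts on the cart right of the gauge. Grip across the web, fingertips 6 to 8 mm above its underside to clear the rails. Home, its centre is at x -3 in the gauge frame, its rear end at x -68.
- drift: Bystander: hexagonal brass drift, 111 x 14, a plain rod without eyes, lying near the link (the two places are swapped at times). Origin: centre of its underside.
- race: Bystander: small steel bearing race, 47 across, 12 high. Origin: centre of its underside.
- crank: Bystander: small steel crank with two upright bosses, 74 long, 50 high, near the front edge of the cart. Origin: centre of its underside.
- tin: Bystander: round grease tin, 67 across, 38 high. Origin: centre of its underside.

How it is judged:
On the way:
1. the sleeve stands at 14, in its click, before the link reaches the foot (value of joint sleeve between 3.65 and 3.89 rad and horizontal distance between link and gap_gauge above 0.085 m), for 0.3 s.
At the end, for the whole second after the job is handed in: The sleeve reads 14 (3.770 rad within 0.12), the link lies flat on the bed of the channel under the foot (within 3 mm in height, 5 mm sideways, 0.1 rad along it), its end within 4 mm of the end stop, at rest (value of joint sleeve between 3.65 and 3.89 rad and x of link in the frame of gap_gauge between -0.007 and 0.001 m and y of link in the frame of gap_gauge between -0.005 and 0.005 m and z of link in the frame of gap_gauge between 0.009 and 0.015 m and angle between the x axis of link and the x axis of gap_gauge, either way round below 0.1 rad and linear speed of link below 0.01 m/s); the robot touches nothing.
It fails at once if the drift is pushed away by more than 30 mm (distance of drift from where it was at the start of the episode above 0.03 m).
It fails at once if the race is pushed away by more than 30 mm (distance of race from where it was at the start of the episode above 0.03 m).
It fails at once if the crank is pushed away by more than 30 mm (distance of crank from where it was at the start of the episode above 0.03 m).
It fails at once if the tin is pushed away by more than 30 mm (distance of tin from where it was at the start of the episode above 0.03 m).
It also fails if it takes over 69 s, if anything falls off the work surface, if the arm or the gripper's body presses on something with over 40 N, if the wrist force passes 120 N, or if a joint passes its speed limit or range.

### The arm

A 6-joint arm with a two-finger parallel gripper is mounted at the origin on a cart in front of the work surface, level with it; the furniture and walls round the work are solid. World frame = base frame: x ahead of the robot, y to its left, z up, the work surface at z = 0. Lengths are in m, angles in rad, forces in N, time in s.
With the tool pointing down it reaches from about 0.4 to 0.825 m from the base axis. Payload 7 kg.
Tool frame: the origin (TCP) lies on the centre line of the jaws, within the pads' length; the fingertips stand 19 mm ahead of it and the grasp point (between the pads) is the TCP; z points along the fingers, y is the line along which they close (so a half turn about z gives the same grasp; the last joint's range is limited). The gripper opens to 88 mm and grips with 3 to 60 N. Pads are 19 mm wide; open, the fingers measure 130 mm over their backs; the gripper's body (78 mm by 193 mm) begins 47 mm behind the grasp point.
Start: joints at [-0.941, 0.359, 0.012, 0, -1.224, -0.288], TCP at [0.226, -0.636, 0.246] pointing down, gripper open.
Joint ranges: [-3.07, 3.07], [-1.43, 2.12], [-1.02, 1.25], [-3.03, 1.67], [-3.05, -0], [-3.03, 3.03]. Speed limits (rad/s): [2.39, 2.39, 3.01, 3.14, 3.14, 3.14].

### API

Orientations are given as [roll, pitch, yaw] about the fixed x, y, z axes, in that order (R = Rz(yaw) Ry(pitch) Rx(roll)).
In Python, from station import arm, imaging, models gives the robot as it stands.
- The arm moves only by the tool play_rows, never from a script. Its arguments are lists of equal length, an entry for each row: "travel": the shift along the tool's x, y, z in units of 25 mm (1.0 is 25 mm), a list of three; "twist": the turn about the tool's z in units of 0.15 rad (1.0 is 0.15 rad). A call has 1 to 8 rows; each row shifts and turns the commanded pose from where the row before left it, along the tool's axes as they then stand; what a row does not reach is not made up. A row lasts 1/8 s, in which the tool goes at most 62.5 mm and 10.7 degrees, less where a joint would pass 70% of its speed; a pose out of reach is approached as far as the arm can. A call with a number of a shift or a turn outside -1 to 1 is refused whole. A call with a gripper value outside its range is refused whole. "fingers" is the opening, from 0 (shut) to 1 (fully open), set as the call begins (left out, the last holds). The fingers move at their own pace and stop on an object; "newtons" is the grip in N (left out, the last holds). Time passes only in rows, so rows that do not move let the fingers close. It gives the time, the measured TCP pose, the force, the opening and the grip force at its end, in the units of the state.
- arm.get_state(): the state, without advancing time (a new reading comes with each control period).
- imaging.grab_frame(name): name is "scene" or "top"; returns a dict with "pixels" (384x512x3 uint8, red, green, blue), "fx", "fy", "cx", "cy" (pixels), "R" (3x3) and "t" (3): a world point X has camera coordinates R X + t. Camera axes: x right, y down, z forward; pixel columns grow to the right and rows downward; lengths in m; the calibration is good to about 2 mm. A picture is of the moment at which its call begins. There is no depth.
- arm.job_done(): hands the job in; it is judged then, once.
Trained networks look in the newest picture that a camera, given by its name, has taken for a name from the list of things; names that differ only in an ending like _2 or _b are one class to them, and where a whole thing is asked for, a point or a joint stands for the part that bears it (a point fixed in the world has none). Each returns a list of dicts, best first, with "confidence" (0 to 1); they miss things now and then, are a little off and sometimes report something else, mostly with a low value. They report only what shows in the picture. A call takes as long as a camera call.
- models.boxes_of(name, camera): "extent" ([centre column, centre row, width, height] in pixels, round what is visible of it).
- models.silhouettes(name, camera): "pixels" (384x512 bool, what is visible of it) and "extent" ([centre column, centre row, width, height] in pixels, round what is visible of it).
The state is a dict: "t": time; "q": joint angles; "qd": joint speeds; "joint_efforts": joint torques, N m; "eef_pos": TCP position; "ee_rot": TCP orientation; "force": force on the tool from outside, world axes, zero at the start; "moment": the same for the moment, N m; "width": finger opening in m; "gripper_force": force on a finger pad.
Only numpy, scipy, OpenCV 4.12 (cv2) and the standard library are available. Lean on these libraries where they do the work, as an engineer would, in place of code of your own. Each camera call takes 0.05 s, during which the arm holds its last target. There are 200 camera calls.

## Working session

There is one attempt and no reset: what is moved stays moved. The work goes in short steps, Python scripts to look and compute and a tool call to move; the robot and the scene stay as the last step left them, time stands still between calls to the robot, and variables do not carry over. Pictures are saved under pics/ and viewed, at most 10 in all, crops included, and the job is handed in when it is done.

Besides the shell and the picture viewer there is one more tool, called after "Call:" as name(argument=value, ...), one argument or row to a line, values as JSON. play_rows: Moves the arm, as the interface text tells. Shifts and turns lie within -1 to 1; 1 stands for 25 mm of shift or 0.15 rad of turn. Its arguments: {"type":"object","properties":{"travel":{"type":"array","items":{"type":"array","items":{"type":"number"}}},"twist":{"type":"array","items":{"type":"number"}},"fingers":{"type":"number"},"newtons":{"type":"number"}},"required":["travel","twist"]}

```bash
mkdir -p pics; cat > h.py <<'E'
import numpy as np, cv2
from station import arm, imaging, models
def px2w(f,uv,z):
    R=np.array(f["R"]);t=np.array(f["t"]);d=R.T@np.array([(uv[0]-f["cx"])/f["fx"],(uv[1]-f["cy"])/f["fy"],1.]);c=-R.T@t
    return c+d*(z-c[2])/d[2]
def w2px(f,X):
    p=np.array(f["R"])@np.array(X)+np.array(f["t"]); return np.array([p[0]/p[2]*f["fx"]+f["cx"],p[1]/p[2]*f["fy"]+f["cy"]])
E
python3 - <<'E'
from h import *
ims=[]
for c in ("top","scene"):
    f=imaging.grab_frame(c); ims.append(f["pixels"]); cv2.imwrite(f"pics/{c}0.png",cv2.resize(f["pixels"][:,:,::-1],(800,600),interpolation=cv2.INTER_CUBIC))
    print(c,"cam",-np.array(f["R"]).T@f["t"],f["fx"])
    for n in ("gap_gauge","sleeve","link","drift","race","crank","tin"):
        for s in models.silhouettes(n,c)[:2]:
            m=s["pixels"];v,u=np.nonzero(m)
            if len(u)<5: continue
            r=cv2.minAreaRect(np.stack([u,v],1).astype(np.float32))
            print(n,round(s["confidence"],2),np.round(s["extent"]),"rect",np.round(r[0],1),np.round(r[1],1),round(r[2]),"w",px2w(f,r[0],.01).round(3))
print(arm.get_state())
E
```

```text
top cam [ 0.44996792 -0.23850642  1.01027458] 398.86029370054604
gap_gauge 0.69 [239. 175.  56.  92.] rect [237.5 177. ] [86.9 39.8] 74 w [ 0.604 -0.218  0.01 ]
sleeve 0.64 [234. 164.  29.  31.] rect [234. 163.] [26. 26.] 90 w [ 0.64  -0.208  0.01 ]
link 0.58 [290. 229.  52.  16.] rect [287.4 231. ] [52.1 11.4] 15 w [ 0.472 -0.347  0.01 ]
link 0.24 [234. 163.  26.  26.] rect [234.5 162.5] [25. 27.] 90 w [ 0.641 -0.209  0.01 ]
drift 0.58 [300. 198.  41.  12.] rect [298.1 195.5] [ 6.7 43.6] 78 w [ 0.562 -0.373  0.01 ]
race 0.75 [284. 131.  19.  17.] rect [284.5 131.5] [17. 17.] 90 w [ 0.727 -0.335  0.01 ]
crank 0.75 [179. 269.  30.  14.] rect [176.5 269.3] [11.5 31.8] 82 w [ 0.37  -0.076  0.01 ]
crank 0.67 [232. 164.  30.  28.] rect [234.5 162.5] [27. 27.] 90 w [ 0.641 -0.209  0.01 ]
tin 0.68 [319. 164.  30.  24.] rect [320.5 162. ] [26. 27.] 90 w [ 0.65  -0.429  0.01 ]
scene cam [-0.1209611  -0.55867216  0.50186926] 350.95465091267437
gap_gauge 0.94 [246. 193.  49.  54.] rect [249.3 194.6] [40.6 60.3] 9 w [ 0.608 -0.213  0.01 ]
sleeve 0.69 [253. 176.  24.  16.] rect [250.2 174.4] [17.
[... 716 characters left out ...]
] [33. 22.] 3 w [ 0.388 -0.061  0.01 ]
{'t': 0.8, 'q': array([-9.40927155e-01,  3.58543571e-01,  1.19272874e-02, -1.90275206e-05,
       -1.22411884e+00, -2.88085512e-01]), 'qd': array([ 0.0025309 , -0.00035348, -0.00017271, -0.00135835, -0.00069439,
       -0.000865  ]), 'joint_efforts': array([-5.91333659e-06, -5.82284796e+01,  2.93286842e+01,  7.00223073e+00,
        1.26453154e-02,  3.86612172e-06]), 'eef_pos': array([ 0.22621163, -0.63594465,  0.24560623]), 'ee_rot': array([-3.14153906e+00,  3.45467414e-05, -2.79981546e+00]), 'force': array([1.34012604, 0.45412777, 0.01342817]), 'moment': array([-0.00672575, -0.04120465, -0.01861831]), 'gripper_force': 0.0, 'width': 0.08806257425414368}
```

```bash
python3 - <<'E'
from h import *
f=imaging.grab_frame("top");p=f["pixels"][:,:,::-1]
A=cv2.resize(p[120:240,190:350],(800,600),interpolation=cv2.INTER_CUBIC)
cv2.imwrite("pics/a.png",A)
B=cv2.resize(p[140:190,208:260],(624,600),interpolation=cv2.INTER_CUBIC)
cv2.imwrite("pics/b.png",B)
E
```

```text
(no output)
```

View pics/a.png

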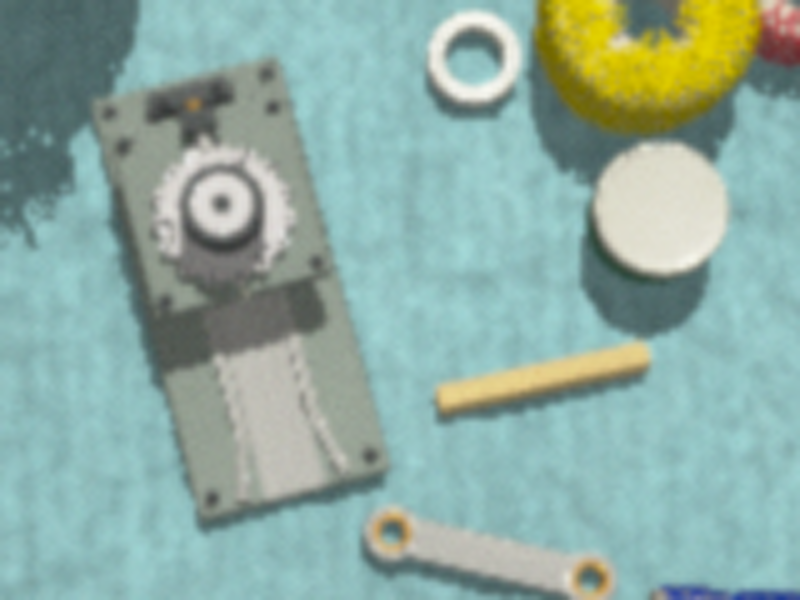

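View pics/b.png

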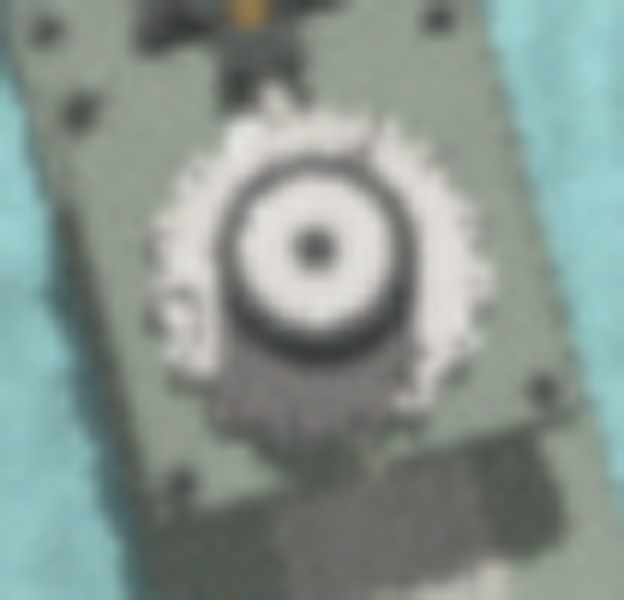

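```bash
cat >> h.py <<'E'
from scipy.optimize import least_squares
def G(g,P):
    c,s=np.cos(g[2]),np.sin(g[2]); P=np.atleast_2d(P); return np.stack([g[0]+c*P[:,0]-s*P[:,1],g[1]+s*P[:,0]+c*P[:,1],P[:,2]],1)
def polar(f,im,g,name):
    # columns: angle in gauge frame from -x direction (index), cw positive; rows radius
    a=np.deg2rad(np.arange(-180,180,.5)); r=np.linspace(.040,.018,60)
    A,Rr=np.meshgrid(a,r); th=np.pi-A
    W=G(g,np.stack([(Rr*np.cos(th)).ravel(),(Rr*np.sin(th)).ravel(),np.full(A.size,.054)],1))
    C=W@np.array(f["R"]).T+np.array(f["t"])
    mx=(C[:,0]/C[:,2]*f["fx"]+f["cx"]).reshape(A.shape).astype(np.float32); my=(C[:,1]/C[:,2]*f["fy"]+f["cy"]).reshape(A.shape).astype(np.float32)
    o=cv2.remap(im.astype(np.float32),mx,my,cv2.INTER_CUBIC)
    return o
E
python3 - <<'E'
from h import *
fs=[imaging.grab_frame("top") for _ in range(12)]
f=fs[0]; im=np.mean([x["pixels"].astype(float) for x in fs],0)[:,:,::-1]
obs=np.array([[95,100],[275,60],[387,467],[205,520],[222,203]])/5+[190-.4,120-.4]
P=np.array([[82,50,12],[82,-50,12],[-140,-50,12],[-140,50,12],[0,0,78]])/1000
fun=lambda g:np.concatenate([w2px(f,X)-o for X,o in zip(G(g,P),obs)])
s=least_squares(fun,[.62,-.21,.2]);g=s.x;print("gauge",g,np.round(s.fun,1))
np.save("g.npy",g)
o=polar(f,im,g,"")
o=np.clip(cv2.normalize(o,None,0,255,cv2.NORM_MINMAX),0,255).astype(np.uint8)
L=cv2.resize(o[:, :360],(800,290));Rr=cv2.resize(o[:,360:],(800,290))
cv2.imwrite("pics/pol.png",np.vstack([L,np.zeros((10,800,3),np.uint8),Rr]))
# link: eyes
for n in ("link",):
    for c in ("top",):
        obs2=np.array([[391,531],[591,578]])/5+[189.6,119.6]
        w=[px2w(f,q,.012) for q in obs2];d=w[1]-w[0];print("link",sum(w)/2,"yaw",np.arctan2(d[1],d[0]),np.linalg.norm(d))
E
```

```text
gauge [ 0.63332598 -0.21021295  0.29040845] [-1.1  0.1  0.8 -1.5  1.2  0.7 -1.   0.4  0.1  0.2]
link [ 0.47280591 -0.34818329  0.012     ] yaw -1.7732314153448394 0.10281342224943213
```

View pics/pol.png

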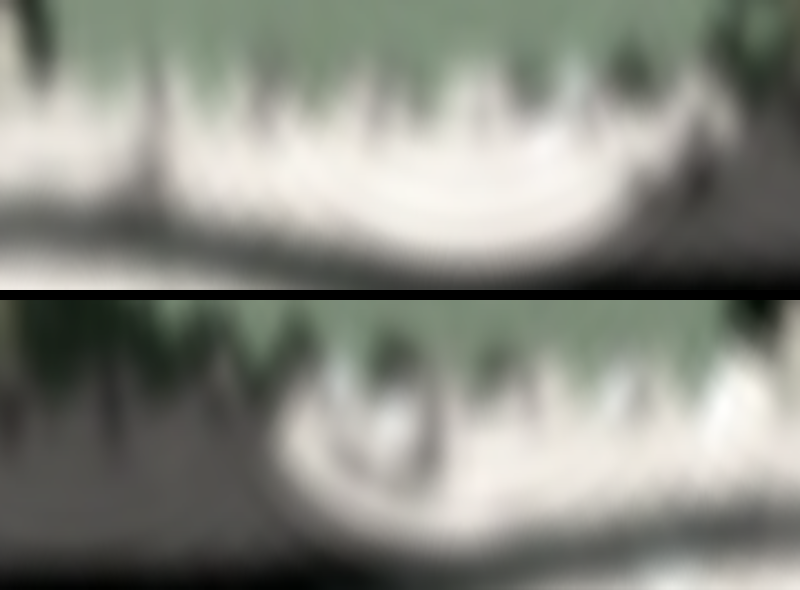

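The view shows the gauge with axis at about (234,160) in the top image, the link at (288,231) and the drift at (298,195). The polar strip has long lines at about -145°, -24° and +97°, so the sleeve reads 11 (5 or 15 are excluded by the 8–11 start). It needs three clicks counter-clockwise, 1.257 rad.

```bash
cat >> h.py <<'E'
from scipy.spatial.transform import Rotation as Ro
def to(xyz,yaw):
    s=arm.get_state();R=Ro.from_euler("xyz",s["ee_rot"]).as_matrix()
    d=R.T@(np.array(xyz)-s["eef_pos"]); dy=(yaw-s["ee_rot"][2]+np.pi)%(2*np.pi)-np.pi
    print("t",round(s["t"],2),"units travel",(d/.025).round(2),"twist",round(-dy/.15,2),"F",s["force"].round(1),"w",s["width"].round(4),"tcp",s["eef_pos"].round(4),s["ee_rot"].round(3),"q6",s["q"][5].round(2))
E
python3 - <<'E'
from h import *
g=np.load("g.npy");f=imaging.grab_frame("top")
for P in ([-.135,0,.012],[-.105,0,.012],[-.105,.016,.016],[-.105,-.016,.016],[-.041,0,.048],[-.041,.045,.048],[-.041,-.045,.048],[.062,0,.028]): print(P,((w2px(f,G(g,P)[0])-[189.6,119.6])*5).round())
to([g[0],g[1],.15],g[2]-np.pi)
E
```

```text
[-0.135, 0, 0.012] [294. 487.]
[-0.105, 0, 0.012] [279. 429.]
[-0.105, 0.016, 0.016] [248. 436.]
[-0.105, -0.016, 0.016] [310. 420.]
[-0.041, 0, 0.048] [245. 296.]
[-0.041, 0.045, 0.048] [156. 320.]
[-0.041, -0.045, 0.048] [334. 273.]
[0.062, 0, 0.028] [193. 106.]Traceback (most recent call last):
  File "<stdin>", line 4, in <module>
  File "h.py", line 24, in to
    print("t",round(s["t"],2),"units travel",(d/.025).round(2),"twist",round(-dy/.15,2),"F",s["force"].round(1),"w",s["width"].round(4),"tcp",s["eef_pos"].round(4),s["ee_rot"].round(3),"q6",s["q"][5].round(2))
                                                                                                                    ^^^^^^^^^^^^^^^^
AttributeError: 'float' object has no attribute 'round'
```

```bash
sed -i 's/s\["width"\].round(4)/round(float(s["width"]),4)/; s/s\["q"\]\[5\].round(2)/round(float(s["q"][5]),2)/' h.py
python3 -c "
from h import *
g=np.load('g.npy');to([g[0],g[1],.15],g[2]-np.pi)"
```

```text
t 1.5 units travel [-21.05  10.59   3.82] twist 0.34 F [-0.9 -0.7  0.2] w 0.0877 tcp [ 0.2262 -0.6359  0.2456] [-3.142  0.    -2.8  ] q6 -0.29
```

Call:
play_rows(
  travel=[
    [-0.88,0.44,0],
    [-0.88,0.44,0],
    [-0.88,0.44,0],
    [-0.88,0.44,0],
    [-0.88,0.44,0],
    [-0.88,0.44,0],
    [-0.88,0.44,0],
    [-0.88,0.44,0],
  ],
  twist=[0,0,0,0,0,0,0,0],
)

```text
t: 2.5
eef_pos: [0.3631, -0.4934, 0.2457]
ee_rot: [-3.141, 0.0, -2.8]
force: [0.6, -0.3, -0.2]
width: 0.0877
gripper_force: 0.0
```

Call:
play_rows(
  travel=[
    [-0.88,0.44,0],
    [-0.88,0.44,0],
    [-0.88,0.44,0],
    [-0.88,0.44,0],
    [-0.88,0.44,0],
    [-0.88,0.44,0],
    [-0.88,0.44,0],
    [-0.88,0.44,0],
  ],
  twist=[0,0,0,0,0,0,0,0],
)

```text
t: 3.5
eef_pos: [0.4994, -0.3515, 0.2457]
ee_rot: [-3.141, 0.0, -2.8]
force: [0.4, 0.1, 0.5]
width: 0.088
gripper_force: 0.0
```

Call:
play_rows(
  travel=[
    [-0.88,0.44,0.5],
    [-0.88,0.44,0.5],
    [-0.88,0.44,0.5],
    [-0.88,0.44,0.5],
    [-0.88,0.44,0.5],
    [-0.88,0.44,0.5],
    [-0.88,0.44,0.5],
    [-0.8,0.5,0.3],
  ],
  twist=[0,0,0,0,0,0,0,0.34],
)

```text
t: 4.5
eef_pos: [0.6337, -0.2082, 0.1492]
ee_rot: [3.141, -0.001, -2.852]
force: [1.3, 0.2, 0.6]
width: 0.0874
gripper_force: 0.0
```

```bash
python3 -c "
from h import *
g=np.load('g.npy');to([g[0],g[1],.079],g[2]-np.pi)"
```

```text
t 4.5 units travel [ 0.04 -0.07  2.81] twist -0.0 F [1.3 0.2 0.6] w 0.0874 tcp [ 0.6337 -0.2082  0.1492] [ 3.141e+00 -1.000e-03 -2.852e+00] q6 -1.26
```

Call:
play_rows(
  travel=[
    [0.04,-0.07,0.7],
    [0,0,0.7],
    [0,0,0.7],
    [0,0,0.7],
    [0,0,0],
  ],
  twist=[0,0,0,0,0],
)

```text
t: 5.12
eef_pos: [0.6311, -0.2117, 0.0786]
ee_rot: [3.14, -0.003, -2.851]
force: [-0.1, 0.7, -0.1]
width: 0.0876
gripper_force: 0.0
```

Call:
play_rows(
  travel=[
    [0,0,0],
    [0,0,0],
    [0,0,0],
    [0,0,0],
    [0,0,0],
  ],
  twist=[0,0,0,0,0],
  fingers=0,
  newtons=40,
)

```text
t: 5.75
eef_pos: [0.6323, -0.2114, 0.0807]
ee_rot: [3.142, 0.0, -2.851]
force: [-1.9, 7.0, 4.2]
width: 0.0432
gripper_force: 4.8
```

```bash
python3 -c "
from h import *
g=np.load('g.npy');to([g[0],g[1],.079],g[2]-np.pi);s=arm.get_state();print(s['moment'],s['q'],s['gripper_force'])"
```

```text
t 5.75 units travel [-0.05  0.03  0.07] twist 0.0 F [-1.9  7.   4.2] w 0.0432 tcp [ 0.6323 -0.2114  0.0807] [ 3.142  0.    -2.851] q6 -1.25
[2.98287509 0.98228815 0.05536905] [-3.09042551e-02  4.81546334e-01 -2.00404661e-01 -1.75027108e-04
 -8.88707633e-01 -1.24902835e+00] 4.765630066394806
```

Call:
play_rows(
  travel=[
    [0,0,0],
    [0,0,0],
    [0,0,0],
    [0,0,0],
  ],
  twist=[0,0,0,0],
)

```text
t: 6.25
eef_pos: [0.6318, -0.2098, 0.0807]
ee_rot: [3.14, -0.0, -2.851]
force: [-2.4, 8.4, 4.8]
width: 0.0389
gripper_force: 40.0
```

Call:
play_rows(
  travel=[
    [0,0,0],
    [0,0,0],
    [0,0,0],
    [0,0,0],
    [0,0,0],
    [0,0,0],
    [0,0,0],
    [0,0,0],
  ],
  twist=[-0.8,-0.8,-0.8,-0.8,-0.8,-0.8,-0.8,-0.8],
)

```text
t: 7.25
eef_pos: [0.6325, -0.2106, 0.0807]
ee_rot: [-3.141, 0.001, -1.887]
force: [0.6, 4.3, 2.2]
width: 0.039
gripper_force: 40.0
```

Call:
play_rows(
  travel=[
    [0,0,0],
    [0,0,0],
    [0,0,0],
    [0,0,0],
    [0,0,0],
  ],
  twist=[-0.8,-0.8,-0.38,0,0],
)

```text
t: 7.88
eef_pos: [0.6329, -0.2107, 0.0807]
ee_rot: [-3.141, 0.001, -1.595]
force: [0.8, 4.5, 1.0]
width: 0.0387
gripper_force: 40.0
```

Call:
play_rows(
  travel=[
    [0,0,0],
    [0,0,0],
    [0,0,0],
    [0,0,0],
    [0,0,0],
  ],
  twist=[0,0,0,0,0],
  fingers=1,
)

```text
t: 8.5
eef_pos: [0.6323, -0.2116, 0.0805]
ee_rot: [3.141, -0.0, -1.594]
force: [0.1, -0.4, -0.2]
width: 0.0835
gripper_force: 0.0
```

Call:
play_rows(
  travel=[
    [0,0,-1],
    [0,0,-1],
    [0,0,-1],
    [0,0,-1],
    [0,0,0],
  ],
  twist=[0,0,0,0,0],
)

```text
t: 9.12
eef_pos: [0.6336, -0.2117, 0.1831]
ee_rot: [-3.137, -0.001, -1.594]
force: [0.5, -0.6, 0.0]
width: 0.0878
gripper_force: 0.0
```

```bash
python3 -c "
from h import *
g=np.load('g.npy');L=[.4728,-.3482];y=-1.7732
to([L[0],L[1],.179],y)
# grip point 22mm behind link centre: rear end = the one at far -y? test both
for s in (1,-1): print(s,L[0]+s*.022*np.cos(y),L[1]+s*.022*np.sin(y))"
```

```text
t 9.12 units travel [5.6  6.31 0.14] twist 1.2 F [ 0.5 -0.6  0. ] w 0.0878 tcp [ 0.6336 -0.2117  0.1831] [-3.137e+00 -1.000e-03 -1.594e+00] q6 0.01
1 0.46837746068366565 -0.36975089664017435
-1 0.47722253931633435 -0.32664910335982567
```

Call:
play_rows(
  travel=[
    [0.81,0.81,0],
    [0.81,0.81,0],
    [0.81,0.81,0],
    [0.81,0.81,0.4],
    [0.81,0.81,0.4],
    [0.81,0.81,0.4],
    [0.81,0.8,0.4],
    [0.81,0.8,0.4],
  ],
  twist=[0,0,0,0,0,0,0,0],
  fingers=0.5,
)

```text
t: 10.12
eef_pos: [0.465, -0.3711, 0.1302]
ee_rot: [3.141, 0.0, -1.595]
force: [0.8, 0.3, 0.8]
width: 0.0436
gripper_force: 0.0
```

Call:
play_rows(
  travel=[
    [0,0,0],
    [0,0,0],
    [0,0,0],
  ],
  twist=[0.6,0.6,0],
)

```text
t: 10.5
eef_pos: [0.4659, -0.3705, 0.1305]
ee_rot: [3.141, 0.0, -1.774]
force: [-0.3, -0.1, 0.8]
width: 0.0438
gripper_force: 0.0
```

```bash
python3 - <<'E'
from h import *
g=np.load('g.npy')
to([.4684,-.3698,.026],-1.7732)
fs=[imaging.grab_frame("top") for _ in range(10)]
f=fs[0]; im=np.mean([x["pixels"].astype(float) for x in fs],0)[:,:,::-1]
o=np.clip(cv2.normalize(polar(f,im,g,""),None,0,255,cv2.NORM_MINMAX),0,255).astype(np.uint8)
L=cv2.resize(o[:, :360],(800,290));Rr=cv2.resize(o[:,360:],(800,290))
cv2.imwrite("pics/pol2.png",np.vstack([L,np.zeros((10,800,3),np.uint8),Rr]))
E
```

```text
t 10.5 units travel [-0.05 -0.09  4.18] twist -0.01 F [-0.3 -0.1  0.8] w 0.0438 tcp [ 0.4659 -0.3705  0.1305] [ 3.141  0.    -1.774] q6 0.14
```

View pics/pol2.png

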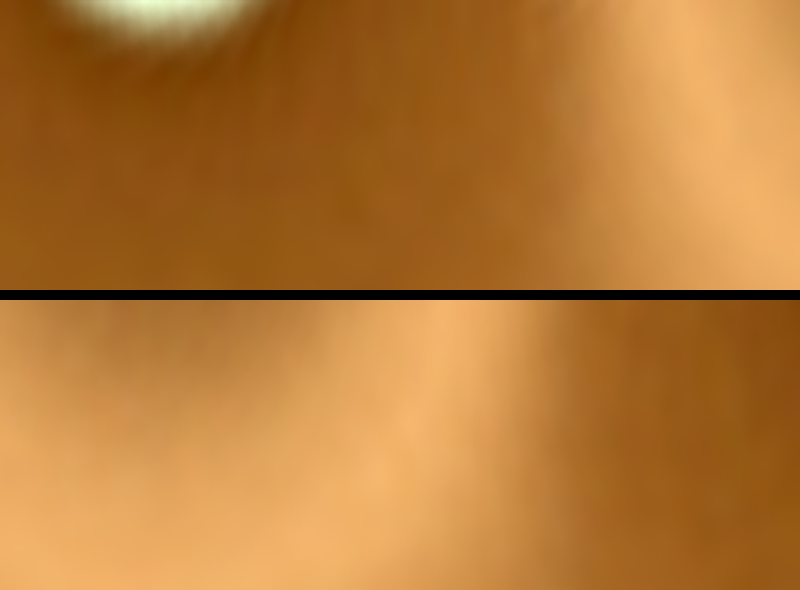

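The picture only shows the arm covering the sleeve, so I will check it after lifting the link and moving aside.

Call:
play_rows(
  travel=[
    [-0.05,-0.09,0.8],
    [0,0,0.8],
    [0,0,0.8],
    [0,0,0.8],
    [0,0,0.6],
    [0,0,0.38],
    [0,0,0],
  ],
  twist=[0,0,0,0,0,0,0],
)

```text
t: 11.88
eef_pos: [0.4694, -0.3688, 0.0255]
ee_rot: [3.14, 0.0, -1.774]
force: [0.7, -0.2, 0.4]
width: 0.044
gripper_force: 0.0
```

Call:
play_rows(
  travel=[
    [0,0,0],
    [0,0,0],
    [0,0,0],
    [0,0,0],
    [0,0,0],
    [0,0,0],
  ],
  twist=[0,0,0,0,0,0],
  fingers=0,
  newtons=50,
)

```text
t: 12.62
eef_pos: [0.4694, -0.3689, 0.0265]
ee_rot: [3.141, -0.0, -1.774]
force: [-2.6, 0.8, 5.1]
width: 0.0183
gripper_force: 50.0
```

Call:
play_rows(
  travel=[
    [0,0,-0.6],
    [0,0,-0.9],
    [0,0,-0.9],
    [0,0,-0.9],
    [0,0,-0.9],
    [0,0,-0.9],
    [0,0,-0.9],
    [0,0,0],
  ],
  twist=[0,0,0,0,0,0,0,0],
)

```text
t: 13.62
eef_pos: [0.4707, -0.3694, 0.1783]
ee_rot: [-3.137, -0.001, -1.774]
force: [0.8, 0.4, -2.9]
width: 0.0186
gripper_force: 50.0
```

Call:
play_rows(
  travel=[
    [0.85,0.4,0],
    [0.85,0.4,0],
    [0.85,0.4,0],
    [0.85,0.4,0],
    [0.85,0.4,0],
    [0.85,0.4,0],
    [0.85,0.4,0],
    [0.85,0.4,0],
  ],
  twist=[0,0,0,0,0,0,0,0],
)

```text
t: 14.62
eef_pos: [0.3561, -0.5193, 0.1747]
ee_rot: [3.14, 0.001, -1.774]
force: [0.3, 0.1, -2.9]
width: 0.0189
gripper_force: 50.0
```

```bash
python3 - <<'E'
from h import *
g=np.load('g.npy')
fs=[imaging.grab_frame("top") for _ in range(10)]
f=fs[0]; im=np.mean([x["pixels"].astype(float) for x in fs],0)[:,:,::-1]
o=np.clip(cv2.normalize(polar(f,im,g,""),None,0,255,cv2.NORM_MINMAX),0,255).astype(np.uint8)
L=cv2.resize(o[:, :360],(800,145));Rr=cv2.resize(o[:,360:],(800,145))
fr=cv2.resize(im.astype(np.uint8)[130:340,150:430],(400,300))
sc=imaging.grab_frame("scene")["pixels"][130:355,170:470,::-1]
cv2.imwrite("pics/pol3.png",np.vstack([L,Rr,np.hstack([fr,cv2.resize(sc,(400,300))])]))
to([.4684,-.3698,.026],-1.7732)
E
```

```text
t 15.18 units travel [-6.74 -3.15  6.  ] twist 0.0 F [ 0.5  0.5 -2.3] w 0.0189 tcp [ 0.3574 -0.5189  0.1761] [-3.141 -0.    -1.773] q6 0.46
```

View pics/pol3.png

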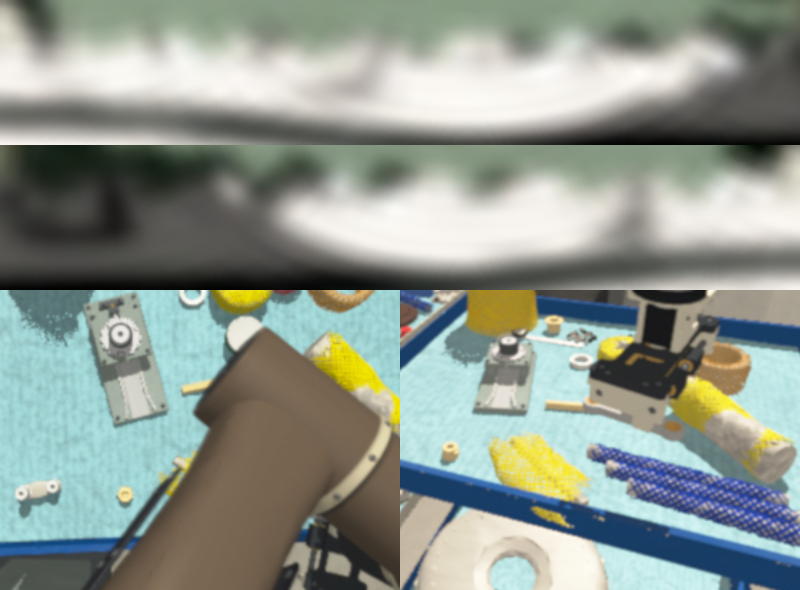

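The strips show long lines at about -98°, +25° (three dots) and +144°, so the reading is 14. The link is held level in the gripper.

Call:
play_rows(
  travel=[
    [0,0,0],
    [0,0,0],
    [0,0,0],
    [0,0,0],
    [0,0,0],
    [0,0,0],
    [0,0,0],
    [0,0,0],
  ],
  twist=[0.9,0.9,0.9,0.9,0.9,0.9,0.9,0.89],
)

```text
t: 16.18
eef_pos: [0.3572, -0.5191, 0.1761]
ee_rot: [-3.142, 0.0, -2.856]
force: [0.1, -0.1, -2.6]
width: 0.0185
gripper_force: 50.0
```

```bash
python3 -c "
from h import *
g=np.load('g.npy');to(G(g,[-.197,0,.12])[0],g[2]-np.pi)"
```

```text
t 16.18 units travel [-6.2   8.71  2.25] twist -0.03 F [ 0.1 -0.1 -2.6] w 0.0185 tcp [ 0.3572 -0.5191  0.1761] [-3.142  0.    -2.856] q6 -0.63
```

Call:
play_rows(
  travel=[
    [-0.62,0.87,0],
    [-0.62,0.87,0],
    [-0.62,0.87,0],
    [-0.62,0.87,0],
    [-0.62,0.87,0.2],
    [-0.62,0.87,0.2],
    [-0.62,0.87,0.2],
    [-0.62,0.87,0.2],
  ],
  twist=[0,0,0,0,0,0,0,-0.03],
)

```text
t: 17.18
eef_pos: [0.4266, -0.3161, 0.1562]
ee_rot: [-3.141, 0.0, -2.847]
force: [-0.0, 0.1, -2.9]
width: 0.0188
gripper_force: 50.0
```

Call:
play_rows(
  travel=[
    [-0.62,0.87,0.5],
    [-0.62,0.87,0.5],
    [0,0,0.45],
    [0,0,0],
  ],
  twist=[0,0,0,0],
)

```text
t: 17.68
eef_pos: [0.4428, -0.2664, 0.1192]
ee_rot: [3.141, -0.001, -2.847]
force: [0.8, 0.3, -2.0]
width: 0.0188
gripper_force: 50.0
```

```bash
python3 - <<'E'
from h import *
g=np.load('g.npy');to(G(g,[-.197,0,.0405])[0],g[2]-np.pi)
f=imaging.grab_frame("top");s=imaging.grab_frame("scene")
A=cv2.resize(f["pixels"][140:260,180:340,::-1],(400,300),interpolation=cv2.INTER_CUBIC)
B=cv2.resize(s["pixels"][150:270,180:340,::-1],(400,300),interpolation=cv2.INTER_CUBIC)
cv2.imwrite("pics/c.png",np.hstack([A,B]))
E
```

```text
t 17.68 units travel [-0.07 -0.03  3.15] twist 0.03 F [ 0.8  0.3 -2. ] w 0.0188 tcp [ 0.4428 -0.2664  0.1192] [ 3.141e+00 -1.000e-03 -2.847e+00] q6 -1.11
```

View pics/c.png

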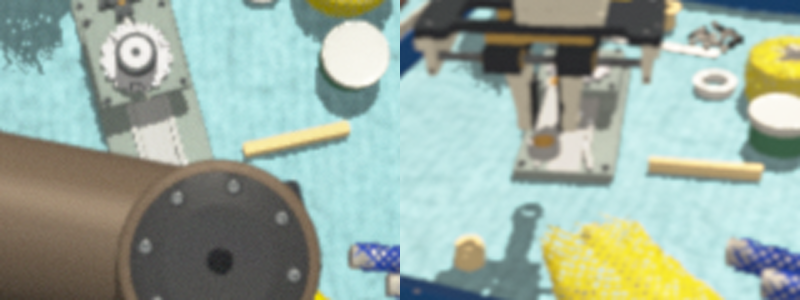

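View pics/top0.png

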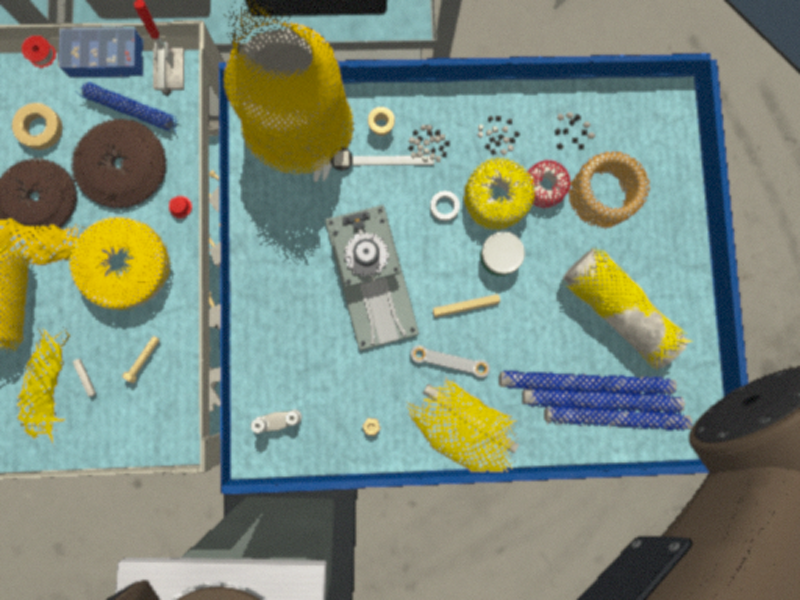

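```bash
python3 - <<'E'
from h import *
g=np.load('g.npy');f=imaging.grab_frame("top")
for x in (-.24,-.197,-.131):
  for y in (-.04,0,.04): print(x,y,(w2px(f,G(g,[x,y,.02])[0])*1.5625).round())
E
```

```text
-0.24 -0.04 [430. 396.]
-0.24 0 [406. 403.]
-0.24 0.04 [381. 410.]
-0.197 -0.04 [423. 370.]
-0.197 0 [398. 377.]
-0.197 0.04 [374. 383.]
-0.131 -0.04 [412. 330.]
-0.131 0 [388. 336.]
-0.131 0.04 [363. 343.]
```

The start view shows yellow netting whose corner, at (415,400) in that picture, is near the planned lowering spot, so I lower 17 mm further in.

Call:
play_rows(
  travel=[
    [-0.75,0,0],
    [0,0,0.6],
    [0,0,0.8],
    [0,0,0.8],
    [0,0,0.6],
    [0,0,0.3],
    [0,0,0],
  ],
  twist=[0.03,0,0,0,0,0,0],
)

```text
t: 18.7
eef_pos: [0.461, -0.2611, 0.0418]
ee_rot: [3.141, -0.001, -2.852]
force: [0.5, 0.1, -2.5]
width: 0.0189
gripper_force: 50.0
```

```bash
python3 - <<'E'
from h import *
g=np.load('g.npy');to(G(g,[-.180,0,.0395])[0],g[2]-np.pi)
E
```

```text
t 18.7 units travel [ 0.01 -0.02  0.09] twist -0.01 F [ 0.5  0.1 -2.5] w 0.0189 tcp [ 0.461  -0.2611  0.0418] [ 3.141e+00 -1.000e-03 -2.852e+00] q6 -1.14
```

Call:
play_rows(
  travel=[
    [0,0,0.08],
    [-0.3,0,0],
    [-0.3,0,0],
    [-0.3,0,0],
    [-0.3,0,0],
    [-0.3,0,0],
    [-0.3,0,0],
    [0,0,0],
  ],
  twist=[0,0,0,0,0,0,0,0],
)

```text
t: 19.7
eef_pos: [0.505, -0.2481, 0.0403]
ee_rot: [-3.141, 0.0, -2.852]
force: [-0.5, -0.2, -3.2]
width: 0.0189
gripper_force: 50.0
```

Call:
play_rows(
  travel=[
    [0,0,0.06],
    [-0.3,0,0],
    [-0.3,0,0],
    [-0.3,0,0],
    [-0.3,0,0],
    [0,0,0],
  ],
  twist=[0,0,0,0,0,0],
)

```text
t: 20.45
eef_pos: [0.5339, -0.2395, 0.0387]
ee_rot: [-3.141, 0.0, -2.852]
force: [0.0, 0.1, -1.7]
width: 0.0188
gripper_force: 50.0
```

```bash
python3 - <<'E'
from h import *
g=np.load('g.npy');to(G(g,[-.060,0,.0385])[0],g[2]-np.pi)
f=imaging.grab_frame("scene")
cv2.imwrite("pics/d.png",cv2.resize(f["pixels"][150:240,200:320,::-1],(640,480),interpolation=cv2.INTER_CUBIC))
E
```

```text
t 20.45 units travel [-1.75 -0.01  0.01] twist -0.0 F [ 0.   0.1 -1.7] w 0.0188 tcp [ 0.5339 -0.2395  0.0387] [-3.141  0.    -2.852] q6 -1.19
```

View pics/d.png

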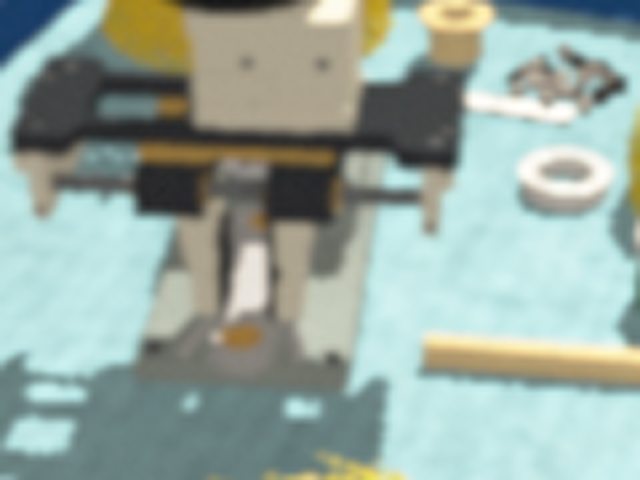

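The link lies level between the rails, rear eye at (240,335) in the crop. I continue in.

Call:
play_rows(
  travel=[
    [-0.25,0,0],
    [-0.25,0,0],
    [-0.25,0,0],
    [-0.25,0,0],
    [0,0,0],
  ],
  twist=[0,0,0,0,0],
)

```text
t: 21.12
eef_pos: [0.5578, -0.2324, 0.0388]
ee_rot: [-3.141, 0.0, -2.852]
force: [-0.1, -0.8, -1.9]
width: 0.0187
gripper_force: 50.0
```

Call:
play_rows(
  travel=[
    [-0.25,0,0],
    [-0.25,0,0],
    [-0.25,0,0],
    [0,0,0],
  ],
  twist=[0,0,0,0],
)

```text
t: 21.62
eef_pos: [0.5757, -0.2271, 0.0388]
ee_rot: [-3.141, 0.0, -2.852]
force: [0.7, -0.3, -2.4]
width: 0.0188
gripper_force: 50.0
```

Call:
play_rows(
  travel=[
    [0,0,0],
    [0,0,0],
    [0,0,0],
    [0,0,0],
  ],
  twist=[0,0,0,0],
  fingers=0.5,
)

```text
t: 22.12
eef_pos: [0.5751, -0.2273, 0.0389]
ee_rot: [-3.141, 0.0, -2.852]
force: [-0.2, 0.9, 0.4]
width: 0.0433
gripper_force: 0.0
```

Call:
play_rows(
  travel=[
    [0,0,-0.7],
    [0,0,-0.8],
    [0.9,0,0],
    [0.9,0,0],
    [0.9,0,0],
    [0.1,0,0],
    [0,0,0],
  ],
  twist=[0,0,0,0,0,0,0],
)

```text
t: 23.0
eef_pos: [0.5088, -0.2474, 0.0773]
ee_rot: [-3.141, 0.001, -2.852]
force: [-0.0, -0.0, -0.6]
width: 0.0436
gripper_force: 0.0
```

Call:
play_rows(
  travel=[
    [0,0,0],
    [0,0,0],
    [0,0,0.7],
    [0,0,0.8],
    [0,0,0],
    [0,0,0],
  ],
  twist=[0,0,0,0,0,0],
  fingers=0,
  newtons=10,
)

```text
t: 23.75
eef_pos: [0.5084, -0.2473, 0.0392]
ee_rot: [-3.141, 0.0, -2.852]
force: [1.1, -0.2, 0.2]
width: 0.0006
gripper_force: 0.0
```

```bash
python3 - <<'E'
from h import *
g=np.load('g.npy');to(G(g,[-.0775,0,.038])[0],g[2]-np.pi)
E
```

```text
t 23.75 units travel [-2.11 -0.01  0.05] twist -0.0 F [ 1.1 -0.2  0.2] w 0.0006 tcp [ 0.5084 -0.2473  0.0392] [-3.141  0.    -2.852] q6 -1.17
```

Call:
play_rows(
  travel=[
    [-0.25,0,0.06],
    [-0.25,0,0],
    [-0.25,0,0],
    [-0.25,0,0],
    [-0.25,0,0],
    [-0.25,0,0],
    [-0.2,0,0],
    [0,0,0],
  ],
  twist=[0,0,0,0,0,0,0,0],
)

```text
t: 24.75
eef_pos: [0.5494, -0.2349, 0.0373]
ee_rot: [-3.141, 0.001, -2.852]
force: [0.2, -0.7, -0.1]
width: 0.0004
gripper_force: 0.1
```

Call:
play_rows(
  travel=[
    [-0.1,0,0],
    [-0.1,0,0],
    [-0.1,0,0],
    [0,0,0],
  ],
  twist=[0,0,0,0],
)

```text
t: 25.25
eef_pos: [0.5562, -0.2329, 0.0373]
ee_rot: [-3.141, 0.0, -2.852]
force: [-0.7, 0.6, -0.2]
width: 0.0006
gripper_force: 0.3
```

```bash
python3 - <<'E'
from h import *
g=np.load('g.npy');to(G(g,[-.0775,0,.038])[0],g[2]-np.pi)
E
```

```text
t 25.25 units travel [-0.11 -0.01 -0.03] twist -0.01 F [-0.7  0.6 -0.2] w 0.0006 tcp [ 0.5562 -0.2329  0.0373] [-3.141  0.    -2.852] q6 -1.21
```

Not yet at the stop by force; I creep on.

Call:
play_rows(
  travel=[
    [-0.06,0,0],
    [-0.06,0,0],
    [0,0,0],
  ],
  twist=[0,0,0],
)

```text
t: 25.62
eef_pos: [0.5589, -0.2321, 0.0373]
ee_rot: [-3.142, 0.0, -2.852]
force: [-1.0, -1.5, -0.0]
width: 0.0005
gripper_force: 0.5
```

Call:
play_rows(
  travel=[
    [-0.05,0,0],
    [0,0,0],
  ],
  twist=[0,0],
)

```text
t: 25.88
eef_pos: [0.5591, -0.2319, 0.0372]
ee_rot: [3.141, -0.001, -2.852]
force: [-4.6, -1.8, 2.3]
width: 0.0005
gripper_force: 2.5
```

Call:
play_rows(
  travel=[
    [-0.05,0,0],
    [0,0,0],
  ],
  twist=[0,0],
)

```text
t: 26.12
eef_pos: [0.5593, -0.2318, 0.0372]
ee_rot: [3.141, -0.003, -2.853]
force: [-7.4, -3.7, 5.3]
width: 0.0006
gripper_force: 4.1
```

Call:
play_rows(
  travel=[
    [0.4,0,0],
    [0.8,0,0],
    [0,0,-0.8],
    [0,0,-1],
    [0,0,-1],
    [0,0,-1],
    [0,0,-1],
    [0,0,-1],
  ],
  twist=[0,0,0,0,0,0,0,0],
)

```text
t: 27.12
eef_pos: [0.5316, -0.24, 0.1832]
ee_rot: [-3.142, 0.001, -2.852]
force: [1.0, -0.4, 0.1]
width: 0.0003
gripper_force: 0.0
```

Call:
play_rows(
  travel=[
    [0.4,-1,0],
    [0.4,-1,0],
    [0.4,-1,0],
    [0.4,-1,0],
    [0.4,-1,0],
    [0.4,-1,0],
    [0.4,-1,0],
    [0.4,-1,0],
  ],
  twist=[0,0,0,0,0,0,0,0],
)

```text
t: 28.12
eef_pos: [0.512, -0.4552, 0.1823]
ee_rot: [-3.141, 0.001, -2.852]
force: [-0.4, -0.0, -0.3]
width: 0.0008
gripper_force: 0.0
```

```bash
python3 - <<'E'
from h import *
g=np.load('g.npy');to(G(g,[-.0775,0,.038])[0],g[2]-np.pi)
fs=[imaging.grab_frame("top") for _ in range(8)]
f=fs[0]; im=np.mean([x["pixels"].astype(float) for x in fs],0)[:,:,::-1]
o=np.clip(cv2.normalize(polar(f,im,g,""),None,0,255,cv2.NORM_MINMAX),0,255).astype(np.uint8)
L=cv2.resize(o[:, :360],(800,145));Rr=cv2.resize(o[:,360:],(800,145))
fr=cv2.resize(im.astype(np.uint8)[140:230,190:310],(400,300),interpolation=cv2.INTER_CUBIC)
sc=imaging.grab_frame("scene")["pixels"][160:235,210:310,::-1]
cv2.imwrite("pics/e.png",np.vstack([L,Rr,np.hstack([fr,cv2.resize(sc,(400,300),interpolation=cv2.INTER_CUBIC)])]))
print("rear end expected in crop",((w2px(f,G(g,[-.068,0,.024])[0])-[190,140])*10/3).round())
E
```

```text
t 28.12 units travel [-4.34  8.01  5.77] twist -0.01 F [-0.4 -0.  -0.3] w 0.0008 tcp [ 0.512  -0.4552  0.1823] [-3.141e+00  1.000e-03 -2.852e+00] q6 -0.84
rear end expected in crop [172. 169.]
```

View pics/e.png

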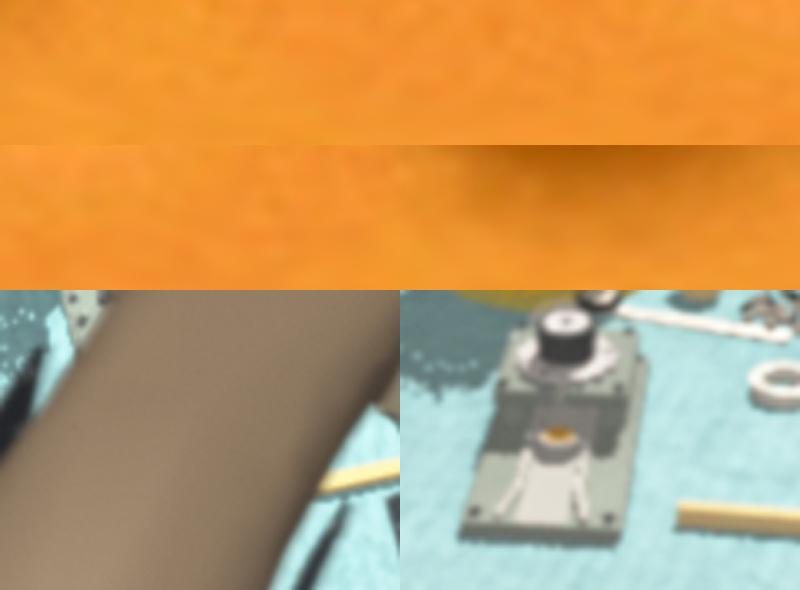

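The rear eye shows at scene crop (560,433), flat in the channel just before the head; the top view is covered by the arm. One numeric check, then I hand in.

```bash
python3 - <<'E'
from h import *
g=np.load('g.npy');f=imaging.grab_frame("scene")
p=w2px(f,G(g,[-.054,0,.024])[0]);q=w2px(f,G(g,[-.064,0,.024])[0]);print(p,q)
if np.linalg.norm(p-[249.7,195.5])<4: print(arm.job_done())
E
```

```text
[249.64781946 195.84904533] [249.1271463  197.87926884]
the job is handed in; nothing more can be done
None
```

The job is handed in: the sleeve read 14 when last seen, before the link went in, and the link lies flat in the channel; the push met resistance at the expected stop position, and the rear eye is where it should be in the last picture.

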